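# Unbolt the kitchen tin and put the thin grater away

### The job

Draw the yellow-knobbed bolt on the long steel tin fully back, then slide the tin's lid fully open by its red bar. After that slide the flat grater along between its rails until its orange end sticks well out over the front edge of the dark stone step, pick it up by that overhanging end, and lay it flat inside the open tin, keeping hold of it until it is down in there and leaving bolt and lid open. Leave the tumbler and the jar that stand between tin and step where they are.

Things in the scene. Friction and masses are not known exactly. Their poses are not given: they have to be found in the camera images.
- tin: Long low stainless-steel tin, fixed to the work surface, 130 x 350 mm in plan (local x by y), walls 44 mm high and 5 mm thick. Origin: centre of its underside. Local x points away from the robot at yaw 0, local y to the left. The half at local y<0 is an open well under the lid; the half at y>0 is closed with a fixed cover at 44 mm height. A blue bracket for the bolt stands out 80 mm from its -x side at local y 0 to 50 mm. Its yaw lies within 0.3 rad of 0.
- well (a point): Centre of the well's floor, 6 mm above the tin's underside; axes as the tin. The well is 120 mm (local x) by 165 mm (local y) inside, walls rise 38 mm above this floor.
- lid (a joint): How far the lid has slid open, m: 0 shut over the well, 0.165 fully open over the closed half. It slides along the tin's local +y, with about 2 N of friction, and stays where left. While the bolt is in, the bolt's tongue stops the lid after about 19 mm.
- lid_bar (a point): Centre of the red grip bar on the lid, 60 mm long in local x, 12 mm thick in local y, 30 mm high (its foot, the aluminium lid's upper face, is 15 mm below this point). The lid is 120 x 165 mm, 4 mm thick; the bar stands at its middle. Axes as the tin; moves with the lid.
- bolt (a joint): How far the lock bolt is drawn back, m: 0 fully in, 0.036 fully drawn (against its stop). It slides along the tin's local -x, towards the robot's side, with about 2 N of friction, and stays where left. The lid is free only when it is drawn by more than 0.030.
- bolt_knob (a point): Centre of the bolt's yellow knob, an upright square post 14 x 14 mm, 30 mm high (its foot, the brass bolt's upper face, is 15 mm below this point). The brass bolt is 100 x 26 mm, 9 mm thick. Axes as the tin; moves with the bolt.
- step_edge (a point): Middle of the top front edge of the dark stone step, a fixed block 60 mm high, 210 mm deep (local x) and 160 mm wide (local y). Local x points from this edge into the step, away from the robot at yaw 0; yaw within 0.3 rad of 0. Two steel rails 10 mm high and 8 mm thick run along local x over the whole depth, 68 mm apart inside, centred on this point; the channel between them is open at front and back.
- grater_mid (a point): Centre of the flat steel grater panel (loose, 130 x 60 x 5 mm, about 0.12 kg), at mid-thickness. It lies flat on the step between the rails, 4 mm from each, too close for fingers beside it. Local x runs along its length away from its orange front end, nearly along the step's x; z up.
- grater_front (a point): Middle of the grater's orange front end, at mid-thickness, 65 mm from its centre; axes as the grater.
- tumbler_rim (a point): Bystander: steel tumbler, 68 mm wide, 105 mm high; centre of its mouth. Tumbler and jar stand in the gap between tin and step, one near the robot, the other at the back.
- jar: Bystander: amber glass jar with a red cap, 64 mm wide, 110 mm high; origin at the centre of its underside. Farther off, clear of the work, stand a sandwich maker, a jug and a basket (at the back, beyond x = 0.73 m, up to 180 mm high) and lie a bowl and a spatula (to the sides, beyond 0.48 m left and right).
Not all that is in view belongs to the job. What is meant by the part that bears grater_mid is not purple, and is the smaller of those in its own colour.

How it is judged:
On the way, in this order (a step that is already met when the one before it is completed fails the run):
1. the bolt is drawn back (more than 30 mm of its 36 mm) (value of joint bolt above 0.03 m), for 0.1 s.
2. the lid is slid open (more than 150 mm of its 165 mm) (value of joint lid above 0.15 m), for 0.1 s.
3. the grater lies on the step with its orange end more than 25 mm out over the front edge (x of grater_front in the frame of step_edge below -0.025 m and x of grater_mid in the frame of step_edge between -0.03 and 0.065 m and z of grater_mid in the frame of step_edge between -0.004 and 0.009 m and angle between grater_mid's own z axis and vertical below 0.1 rad), for 0.1 s.
4. the grater is down in the tin's well, below the rim, still held by the gripper (x of grater_mid in the frame of tin between -0.035 and 0.035 m and y of grater_mid in the frame of tin between -0.125 and -0.05 m and z of grater_mid in the frame of tin below 0.04 m and contact force between the fingers and grater above 0.5 N), for 0.05 s.
At the end, for the whole second after the job is handed in: The grater lies flat (within 0.1 rad) and at rest on the floor of the tin's well, let go, with the lid still open by more than 150 mm and the bolt still drawn by more than 28 mm (x of grater_mid in the frame of tin between -0.035 and 0.035 m and y of grater_mid in the frame of tin between -0.125 and -0.05 m and z of grater_mid in the frame of tin below 0.016 m and angle between grater_mid's own z axis and vertical below 0.1 rad and linear speed of grater below 0.02 m/s and value of joint lid above 0.15 m and value of joint bolt above 0.028 m); the robot touches nothing.
It fails at once if the tumbler or the jar is shoved more than 30 mm or knocked over (distance of any of tumbler_rim, jar from where it was at the start of the episode above 0.03 m).
It also fails if it takes over 70 s, if anything falls off the work surface, if the arm or the gripper's body presses on something with over 40 N, if the wrist force passes 120 N, or if a joint passes its speed limit or range.

### The arm

A 6-joint arm with a two-finger parallel gripper is mounted at the origin on the work surface. World frame = base frame: x ahead of the robot, y to its left, z up, the work surface at z = 0. Lengths are in m, angles in rad, forces in N, time in s.
With the tool pointing down it reaches from about 0.275 to 0.825 m from the base axis. Payload 4.9 kg.
Tool frame: the origin (TCP) lies on the centre line of the jaws, within the pads' length; the fingertips stand 22 mm ahead of it and the grasp point (between the pads) lies 3 mm ahead of it; z points along the fingers, y is the direction in which the jaws open and shut (so a half turn about z gives the same grasp; the last joint's range is limited). The gripper opens to 85 mm and grips with 20 to 120 N. Pads are 22 mm wide; open, the fingers measure 114 mm over their backs; the gripper's body (76 mm by 85 mm) begins 54 mm behind the grasp point. The pads swing forward as they close: fully open they stand 13 mm farther back than shut.
Start: joints at [1.163, 0.326, -0.193, 1.052, 0, 1.437], TCP at [0.149, 0.53, 0.225] pointing down, gripper open.
Joint ranges: [-2.65, 2.65], [-0.97, 1.79], [-1.3, 1.35], [-1.93, 2.1], [-1.47, 1.37], [-3.14, 3.14]. Speed limits (rad/s): [2.57, 2.57, 3.14, 3.14, 3.14, 3.14].

### API

Orientations are given as a rotation vector (axis times angle).
In Python, from workcell import robot, hand, monitor, snapshot, camera_params, boxes_of, pinpoint gives the robot as it stands. Calls block until the motion is done:
- robot.movep(position, orientation): joint-space move of the TCP to a pose.
- robot.servo_line(position, rot=None, feed=0.15): straight line of the TCP; rot=None keeps the orientation; feed is the mean speed in m/s.
- robot.movej(angles): joint-space move.
- hand.move_gripper(opening, force=None): finger opening in m; force is the grip in N (None keeps the last); returns when the fingers have stopped.
- robot.hold(seconds).
- robot.inverse_kinematics(position, orientation): joint angles nearest the present ones, or None.
- monitor.get_obs(): the state.
- snapshot(name): name is "scene" or "side" or "wrist"; returns the picture (480x640x3 uint8, blue, green, red); there is no depth.
- camera_params(name): a dict with "K" (3x3 intrinsics, pixels), "xyz" and "rotation" of the camera in the world. Camera axes: x right, y down, z forward; pixel columns grow to the right and rows downward; lengths in m; the calibration is good to about 2 mm. A picture is of the moment at which its call begins: read the wrist's pose just before it. camera_params takes no time and is no camera call; for the wrist camera it gives the pose at the moment of the call.
A pose or a line that the arm cannot do raises robot.PlanningError and nothing moves.
- robot.sign_off(): hands the job in, once; it reports no verdict.
Trained networks look in the newest picture that a camera, given by its name, has taken for a name from the list of things; names that differ only in an ending like _2 or _b are one class to them, and where a whole thing is asked for, a point or a joint stands for the part that bears it (a point fixed in the world has none). Each returns a list of dicts, best first, with "p" (0 to 1); they miss things now and then, are a little off and sometimes report something else, mostly with a low value. They report only what shows in the picture. A call takes as long as a camera call. They do not tell look-alikes from the thing itself.
- boxes_of(query, camera): "position" ([x, y, z] in m, in world coordinates, good to about 4 mm: the middle of the surface that is visible of it).
- pinpoint(query, camera): "position" ([x, y, z] in m, in world coordinates, good to about 4 mm: a listed point, or the origin of a listed thing).
The state is a dict: "time": time; "joint_pos": joint angles; "dq": joint speeds; "joint_efforts": joint torques, N m; "ee_pos": TCP position; "orientation": TCP orientation; "force": force on the tool from outside, world axes, zero at the start; "ft_torque": the same for the moment, N m; "finger_gap": finger opening in m.
Only numpy, scipy, OpenCV 4.12 (cv2) and the standard library are available. Lean on these libraries where they do the work, as an engineer would, in place of code of your own. Each camera call takes 0.05 s, during which the arm holds its last target.

## Working session

There is one attempt and no reset: what is moved stays moved. The work goes in short steps, each a Python script; the robot and the scene stay as the last script left them, time stands still between calls to the robot, and variables do not carry over. Pictures are saved under pics/ and viewed, and the job is handed in when it is done.

```bash
mkdir -p pics; ls
python3 - <<'E'
from workcell import robot, hand, monitor, snapshot, camera_params, boxes_of, pinpoint
import cv2,numpy as np
np.set_printoptions(precision=4,suppress=True)
for c in ["scene","side","wrist"]:
    cv2.imwrite(f"pics/{c}0.png",snapshot(c)); p=camera_params(c); print(c,p["K"],p["xyz"],p["rotation"])
for c in ["scene","side"]:
  for q in ["tin","well","lid_bar","bolt_knob","step_edge","grater_mid","grater_front","tumbler_rim","jar"]:
    print(c,q,[(round(d["p"],2),np.round(d["position"],3)) for d in pinpoint(q,c)][:4])
  print(c,[(round(d["p"],2),np.round(d["position"],3)) for d in boxes_of("grater_mid",c)])
o=monitor.get_obs();print(o)
E
```

```text
pics
scene [[549.8908   0.     315.8475]
 [  0.     549.8908 234.1611]
 [  0.       0.       1.    ]] [ 1.3227 -0.0303  0.8416] [-1.6889 -1.787   0.805 ]
side [[457.9018   0.     318.2382]
 [  0.     457.9018 242.4273]
 [  0.       0.       1.    ]] [ 0.0881 -0.7577  0.808 ] [-2.2557  0.6005 -0.2918]
wrist [[424.0371   0.     321.0983]
 [  0.     424.0371 237.3608]
 [  0.       0.       1.    ]] [0.0784 0.5493 0.3739] [2.306  1.7473 0.2601]
scene tin [(0.81, array([0.557, 0.263, 0.002]))]
scene well [(0.71, array([0.568, 0.17 , 0.008]))]
scene lid_bar [(0.8, array([0.567, 0.179, 0.064]))]
scene bolt_knob [(0.92, array([0.453, 0.28 , 0.07 ]))]
scene step_edge [(0.72, array([ 0.476, -0.294,  0.057]))]
scene grater_mid [(0.93, array([ 0.587, -0.27 ,  0.063])), (0.91, array([ 0.428, -0.477,  0.003])), (0.87, array([ 0.3  , -0.246,  0.006]))]
scene grater_front [(0.97, array([ 0.462, -0.533, -0.002])), (0.87, array([ 0.37 , -0.309,  0.   ])), (0.67, array([ 0.528, -0.283,  0.06 ]))]
scene tumbler_rim [(0.92, array([ 0.694, -0.013,  0.108]))]
scene jar [(0.91, array([ 0.409, -0.008, -0.   
[... 757 characters left out ...]
e tumbler_rim [(0.84, array([ 0.692, -0.01 ,  0.105]))]
side jar [(0.9, array([ 0.408, -0.008,  0.001]))]
side [(0.87, array([ 0.424, -0.482,  0.006])), (0.85, array([ 0.579, -0.273,  0.066])), (0.78, array([ 0.3  , -0.25 ,  0.007]))]
{'time': 1.15, 'joint_pos': array([ 1.1628,  0.3262, -0.1926,  1.052 , -0.    ,  1.4366]), 'dq': array([-0.0021,  0.0013, -0.0001,  0.0001,  0.0005, -0.0008]), 'joint_efforts': array([ -0.0009, -44.3344,  26.2755,   0.0013,  -0.0002,   0.    ]), 'ee_pos': array([0.1487, 0.5295, 0.2252]), 'orientation': array([0.4287, 3.1122, 0.    ]), 'force': array([-0.2263,  0.2046, -0.0897]), 'ft_torque': array([-0.0715,  0.0078,  0.0139]), 'finger_gap': 0.08528905244854156}
```

View pics/scene0.png

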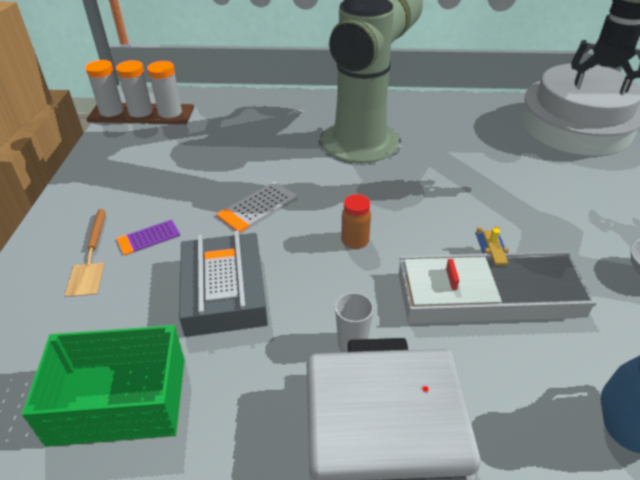

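View pics/side0.png

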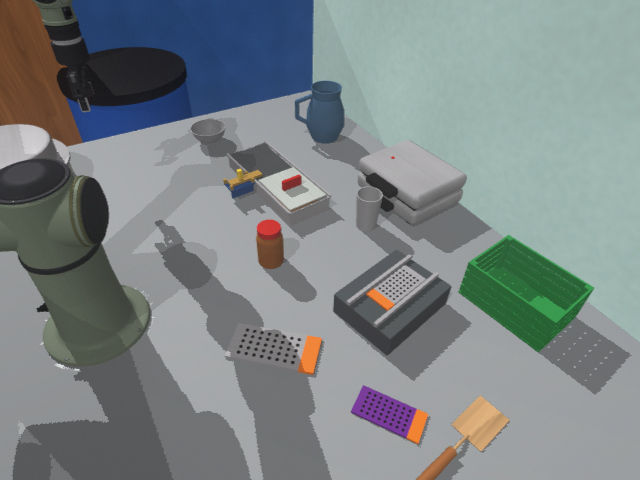

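View pics/wrist0.png

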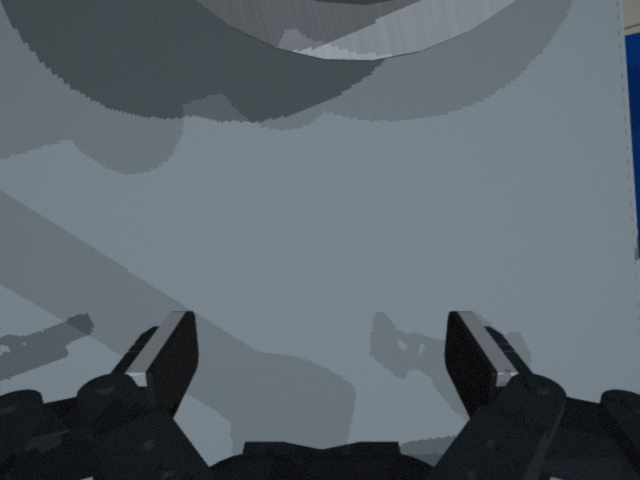

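The scene view shows the tin at about (495,285), its knob at (496,232), and its red bar at (453,273). The large steel grater and the purple one lie on the table. The smaller steel grater is on the step at (220,272), so that is the one to use: about (0.587, -0.271). Next I'll take closer wrist views.

```bash
cat > h.py <<'E'
from workcell import robot, hand, monitor, snapshot, camera_params, boxes_of, pinpoint
import cv2,numpy as np
from scipy.spatial.transform import Rotation as R
np.set_printoptions(precision=4,suppress=True)
def ori(yaw): return (R.from_euler('z',yaw)*R.from_euler('y',np.pi)).as_rotvec()
def px(cam,uv,z,p=None):
    p=p or camera_params(cam); K=np.array(p["K"]); r=np.array(p["rotation"])
    Rm=R.from_rotvec(r).as_matrix() if r.shape==(3,) else r
    d=Rm@np.linalg.inv(K)@np.array([uv[0],uv[1],1.]); c=np.array(p["xyz"])
    return c+d*(z-c[2])/d[2]
def proj(p,X):
    Rm=R.from_rotvec(p["rotation"]).as_matrix(); v=np.array(p["K"])@(Rm.T@(np.array(X)-p["xyz"])); return v[:2]/v[2]
def pp(q,c): return [(round(d["p"],2),np.round(d["position"],4)) for d in pinpoint(q,c)][:3]
E
python3 - <<'E'
from h import *
import json
o=ori(0.12)
for z in (.25,): 
    print(robot.inverse_kinematics([0.5,0.22,z],o))
robot.movep([0.52,0.20,0.27],o)
p=camera_params("wrist"); cv2.imwrite("pics/w1.png",snapshot("wrist")); print(p)
for q in ["tin","well","lid_bar","bolt_knob"]: print(q,pp(q,"wrist"))
print(monitor.get_obs()["time"],monitor.get_obs()["joint_pos"])
E
```

```text
[ 0.2794  0.3041 -0.1592  1.1075  0.      0.1594]
{'K': array([[424.0371,   0.    , 321.0983],
       [  0.    , 424.0371, 237.3608],
       [  0.    ,   0.    ,   1.    ]]), 'xyz': array([0.4472, 0.1916, 0.4192]), 'rotation': array([1.9412, 2.191 , 0.3279])}
tin [(0.73, array([ 0.5588,  0.265 , -0.0014]))]
well []
lid_bar [(0.6, array([0.5707, 0.1775, 0.0631]))]
bolt_knob [(0.62, array([0.4588, 0.2803, 0.0695]))]
3.2083 [ 0.2359  0.3146 -0.0934  1.1629  0.0001  0.1147]
```

View pics/w1.png

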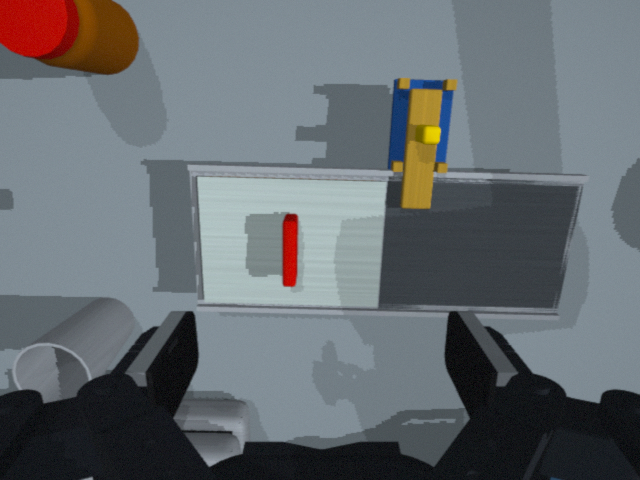

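The wrist view shows the tin's near rim running from (189,167) to (586,178), its far rim from (198,309) to (558,313), the knob at (429,134) and the bar at (290,250).

Run:
```python
from h import *
p=camera_params("wrist")
c=[px("wrist",u,.044,p) for u in [(189,167),(586,178),(558,313),(198,309)]]
for a in c: print(a)
c=np.array(c); print("len",np.linalg.norm(c[1]-c[0]),np.linalg.norm(c[2]-c[3]),np.linalg.norm(c[3]-c[0]),"ctr",c.mean(0))
for a,b in((0,1),(3,2)):
    d=c[b]-c[a]; print(np.arctan2(-d[0],d[1]))
# knob top
im=cv2.imread("pics/w1.png").astype(int); b,g,r=im[...,0],im[...,1],im[...,2]
m=(r>200)&(g>200)&(b<90); v,u=np.nonzero(m); print("knob",u.min(),u.max(),v.min(),v.max())
m2=((r>180)&(g<60)&(b<60)); m2[:, :200]=0; v,u=np.nonzero(m2); print("bar",u.min(),u.max(),v.min(),v.max())
cv2.imwrite("pics/w1c.png",cv2.resize(cv2.imread("pics/w1.png")[70:330,170:600],None,fx=1.8,fy=1.8,interpolation=cv2.INTER_CUBIC))
```

```text
[0.511  0.0822 0.044 ]
[0.4782 0.4322 0.044 ]
[0.6102 0.4451 0.044 ]
[0.6483 0.0951 0.044 ]
len 0.35158855889126117 0.35207864081744056 0.13796251398316273 ctr [0.5619 0.2636 0.044 ]
0.09325532748904981
0.10856446591968376
knob 428 439 129 140
bar 285 295 222 285
```

View pics/w1c.png

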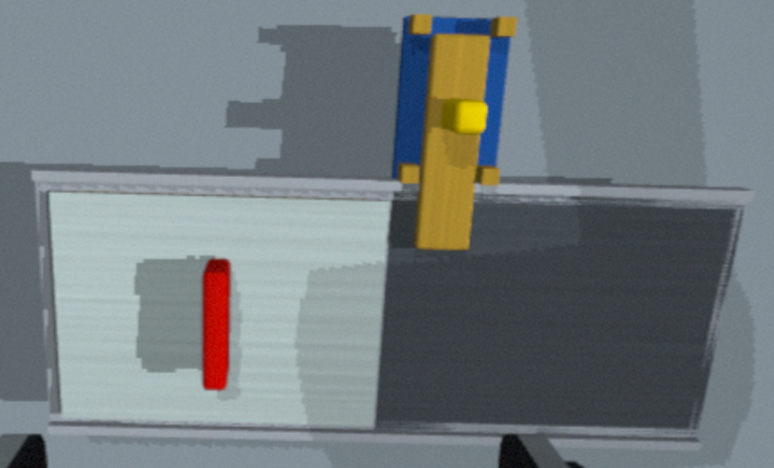

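Run:
```python
from h import *
p=camera_params("wrist")
k=px("wrist",(433,134.5),.0835,p); b=px("wrist",(289.5,254),.079,p); print(k,b)
C=np.array([.559,.2635]) 
for yaw in(.095,.105,.12):
  Ri=R.from_euler('z',-yaw).as_matrix()[:2,:2]; print(yaw,Ri@(k[:2]-C),Ri@(b[:2]-C))
  # lid center seam ends, near edge
```

```text
[0.4566 0.2797 0.0835] [0.5686 0.1793 0.079 ]
0.095 [-0.1004  0.0258] [ 0.0015 -0.0847]
0.105 [-0.1002  0.0268] [ 0.0007 -0.0847]
0.12 [-0.0998  0.0283] [-0.0006 -0.0847]
```

Run:
```python
from h import *
Y=.10;o=ori(Y);ex=np.array([np.cos(Y),np.sin(Y),0])
k=np.array([.456,.280,.080])
robot.movep(k+[0,0,.07],o); hand.move_gripper(.05,30)
robot.servo_line(k,feed=.12)
print(monitor.get_obs()["force"])
hand.move_gripper(0.0,30)
a=monitor.get_obs(); print("gap",a["finger_gap"],a["force"],a["ee_pos"])
robot.servo_line(k-.038*ex,feed=.06)
a=monitor.get_obs(); print("gap",a["finger_gap"],a["force"],a["ee_pos"],a["time"])
cv2.imwrite("pics/sc1.png",snapshot("scene")); print(pp("bolt_knob","scene"),pp("bolt_knob","side"))
```

```text
[ 0.4969 -0.5465  0.2715]
gap 0.00038313094876631673 [ 0.0604 -0.4356  0.5143] [0.456  0.28   0.0801]
gap 0.00012951923348174314 [-0.4281  0.2758  0.1797] [0.4186 0.2764 0.0802] 6.375
[(0.87, array([0.4578, 0.2804, 0.0699]))] [(0.53, array([0.4529, 0.277 , 0.0674]))]
```

Run:
```python
from h import *
cv2.imwrite("pics/w2.png",snapshot("wrist"));cv2.imwrite("pics/sd2.png",cv2.resize(snapshot("side")[100:260,150:380],None,fx=3,fy=3));print(camera_params("wrist")["xyz"])
```

```text
[0.3459 0.2687 0.2292]
```

View pics/w2.png

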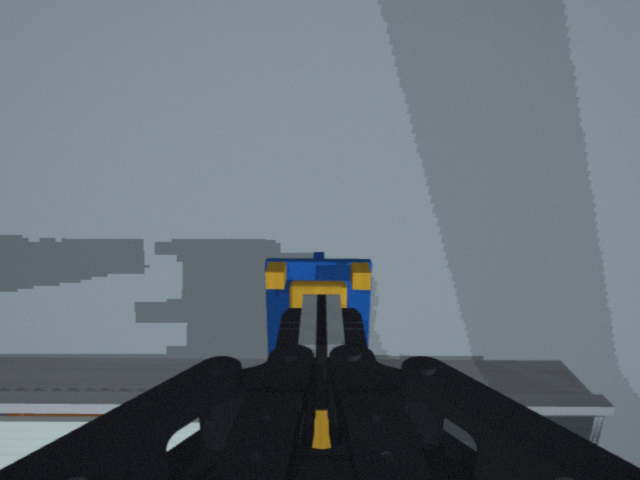

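View pics/sd2.png

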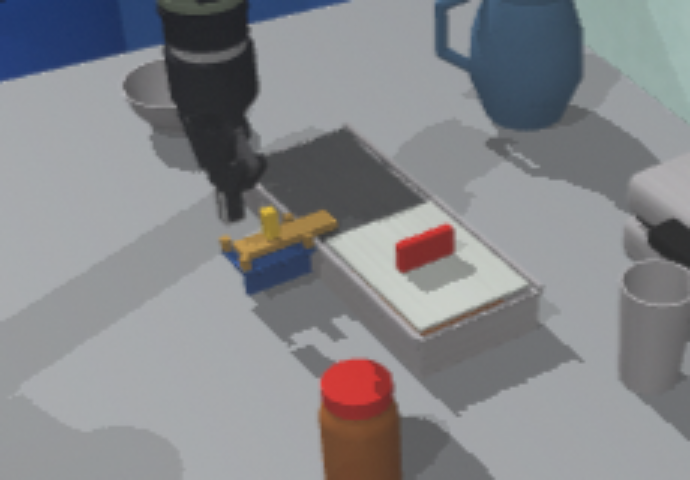

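Run:
```python
from h import *
p=camera_params("side")
for n,X in dict(tip58=(.4186,.2764,.058),tip70=(.4186,.2764,.07),tip80=(.4186,.2764,.08),knobtop=(.456,.28,.0835),knobfoot=(.456,.28,.0535)).items():
    print(n,(proj(p,X)-[150,100])*3)
cv2.imwrite("pics/sc2.png",cv2.resize(snapshot("scene")[180:300,420:600],None,fx=4,fy=4,interpolation=cv2.INTER_CUBIC))
p=camera_params("scene")
for n,X in dict(tip58=(.4186,.2764,.058),tip80=(.4186,.2764,.08),knobtop=(.456,.28,.0835),knobfoot=(.456,.28,.0535)).items():
    print(n,(proj(p,X)-[420,180])*4)
```

```text
tip58 [233.4493 243.8142]
tip70 [231.9964 233.1493]
tip80 [230.7714 224.1574]
knobtop [266.4954 208.1883]
knobfoot [269.5343 234.8379]
tip58 [277.2421 187.9667]
tip80 [285.5405 156.7612]
knobtop [306.6623 199.0391]
knobfoot [294.7338 241.77  ]
```

View pics/sc2.png

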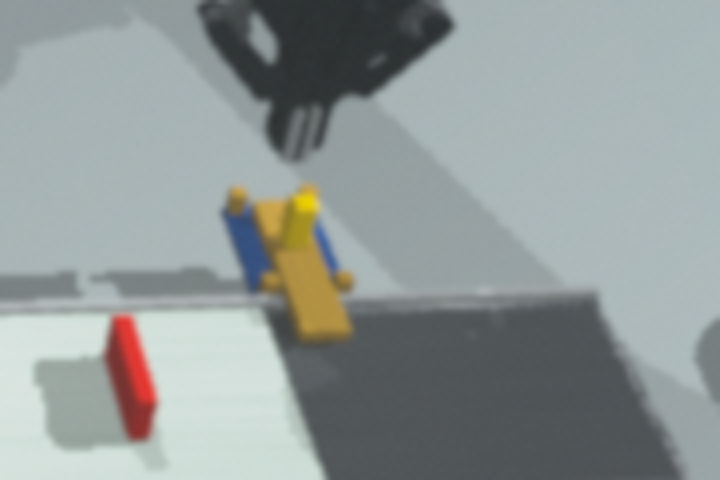

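Run:
```python
from h import *
p=camera_params("wrist");o=monitor.get_obs();print(o["ee_pos"],o["orientation"],o["finger_gap"],p)
t=o["ee_pos"];Rt=R.from_rotvec(o["orientation"])
for d in (0,3,10,22):
  for x in (-.011,0,.011): print(d,x,proj(p,t+Rt.apply([x,0,d/1000])))
```

```text
[0.4184 0.2762 0.0799] [-0.1567  3.1376  0.    ] -0.00010073064846881912 {'K': array([[424.0371,   0.    , 321.0983],
       [  0.    , 424.0371, 237.3608],
       [  0.    ,   0.    ,   1.    ]]), 'xyz': array([0.3459, 0.2687, 0.2292]), 'rotation': array([1.9627, 2.1685, 0.3246])}
0 -0.011 [321.6718 330.0216]
0 0 [321.6759 304.6592]
0 0.011 [321.6802 278.2818]
3 -0.011 [321.661  326.2721]
3 0 [321.6649 301.2732]
3 0.011 [321.6688 275.2914]
10 -0.011 [321.6372 317.9964]
10 0 [321.6404 293.8076]
10 0.011 [321.6438 268.7051]
22 -0.011 [321.6003 305.1778]
22 0 [321.6027 282.2654]
22 0.011 [321.6051 258.542 ]
```

The fingers closed above the knob. In both views the tips sit about 20 mm higher than the stated tool data implies, so I'll measure the true tip offset by touching bare table.

```bash
cat >> h.py <<'E'
def touch(z0,z1,step=.002,thr=4,feed=.04):
    "descend from current pose to z0 then by steps to z1 until Fz changes by thr"
    p=monitor.get_obs()["ee_pos"].copy()
    p[2]=z0; robot.servo_line(p,feed=.12); f0=monitor.get_obs()["force"]
    z=z0
    while z>z1:
        z-=step; p[2]=z; robot.servo_line(p,feed=feed); o=monitor.get_obs()
        if abs(o["force"][2]-f0[2])>thr: return z,o["ee_pos"][2],o["force"]-f0
    return None,o["ee_pos"][2],o["force"]-f0
E
python3 - <<'E'
from h import *
robot.servo_line([.35,.2,.09],feed=.2)
print(touch(.03,-.014))
o=monitor.get_obs();print(o["ee_pos"],o["time"])
E
```

```text
(-0.008000000000000014, np.float64(-0.006202614822456581), array([-6.2454, -3.336 , 32.631 ]))
[ 0.3517  0.2007 -0.0062] 12.7417
```

The shut tips reach the table at TCP z ≈ -0.006. They therefore lie about 6 mm behind the TCP, not the stated 22 mm ahead. I'll correct for that and try the bolt again.

Run:
```python
from h import *
Y=.10;o=ori(Y);ex=np.array([np.cos(Y),np.sin(Y),0])
k=np.array([.456,.280,.054])
robot.servo_line([.35,.2,.12],feed=.2); robot.movep(k+[0,0,.06],o); hand.move_gripper(.05,30)
cv2.imwrite("pics/w3.png",snapshot("wrist"))
robot.servo_line(k,feed=.12)
print(monitor.get_obs()["force"])
hand.move_gripper(0.0,30)
a=monitor.get_obs(); print("gap",a["finger_gap"],a["force"],a["ee_pos"],a["time"])
if a["finger_gap"]>.008:
    for s in (.02,.034,.037,.039):
        robot.servo_line(k-s*ex,feed=.06)
        a=monitor.get_obs(); print("gap",s,a["finger_gap"],a["force"],a["ee_pos"],a["time"])
        if abs(a["force"][0])>12: break
cv2.imwrite("pics/w4.png",snapshot("wrist"))
```

```text
[ 0.8712 -0.1777  0.1199]
gap 0.01323961251566178 [-0.2189 -5.588   5.3343] [0.4568 0.2786 0.055 ] 15.7667
gap 0.02 0.01349706366082132 [-1.0859 -5.2993  6.5586] [0.4363 0.2766 0.0549] 16.25
gap 0.034 0.013436224603677025 [11.6416 -5.7725 -6.2996] [0.4277 0.2759 0.0552] 16.6333
gap 0.037 0.013129646330580965 [ 18.7709  -4.1144 -11.4487] [0.4274 0.2759 0.0553] 16.8833
```

View pics/w4.png

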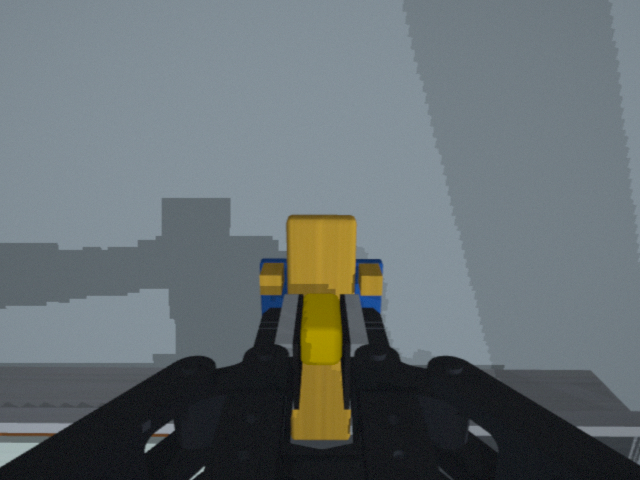

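The pull stopped at 29.5 mm with 18 N. In the picture the fingertips sit right behind the bracket's orange posts at (272,275) and (370,275), so I think the fingers hit the posts and not the bolt's stop. I'll regrip higher.

Run:
```python
from h import *
Y=.10;o=ori(Y);ex=np.array([np.cos(Y),np.sin(Y),0])
hand.move_gripper(.03)
t=monitor.get_obs()["ee_pos"]; print(t)
k=np.array([.456,.280,.067])-.0265*ex
robot.servo_line(k,feed=.06)
hand.move_gripper(0.0,30)
a=monitor.get_obs(); print("gap",a["finger_gap"],a["force"],a["ee_pos"],a["time"])
for s in (.006,.009,.011,.013):
        robot.servo_line(k-s*ex,feed=.04)
        a=monitor.get_obs(); print("gap",s,a["finger_gap"],a["force"],a["ee_pos"],a["time"])
        if abs(a["force"][0])>12: break
cv2.imwrite("pics/w5.png",snapshot("wrist"))
print(pp("bolt_knob","scene"),pp("bolt_knob","side"))
```

```text
[0.4187 0.2764 0.0541]
gap 0.012899886445008685 [-0.4285 -5.8313  4.5586] [0.4295 0.2761 0.0671] 17.95
gap 0.006 0.0128586333201445 [ 13.7397  -4.6492 -11.0993] [0.4294 0.2761 0.0673] 18.25
[(0.92, array([0.4553, 0.2829, 0.0724]))] [(0.64, array([0.4553, 0.2778, 0.0698]))]
```

View pics/w5.png

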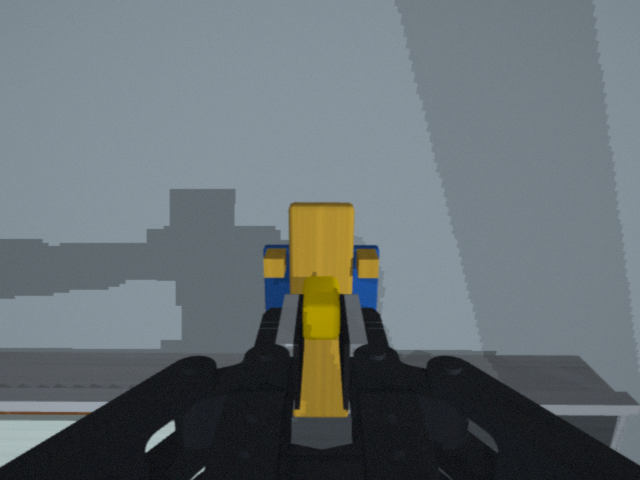

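Run:
```python
from h import *
hand.move_gripper(.04)
t=monitor.get_obs()["ee_pos"]; t[2]+=.09; robot.servo_line(t,feed=.2)
t2=t+np.array([.02,0,.08]); robot.servo_line(t2,feed=.2)
p=camera_params("wrist");im=snapshot("wrist");cv2.imwrite("pics/w6.png",im)
print(pp("bolt_knob","wrist"))
s=snapshot("scene");cv2.imwrite("pics/sc6.png",cv2.resize(s[180:300,420:600],None,fx=4,fy=4,interpolation=cv2.INTER_CUBIC));snapshot("side")
print(pp("bolt_knob","scene"),pp("bolt_knob","side"),monitor.get_obs()["time"])
import pickle;pickle.dump(p,open("p6.pkl","wb"))
```

```text
[(0.72, array([0.4288, 0.2758, 0.0719]))]
[(0.92, array([0.4275, 0.2776, 0.0728]))] [(0.58, array([0.4275, 0.2776, 0.0692]))] 20.2333
```

View pics/w6.png

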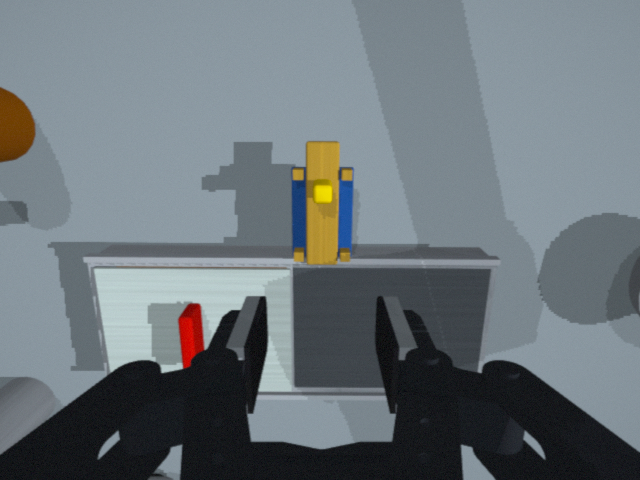

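View pics/sc6.png

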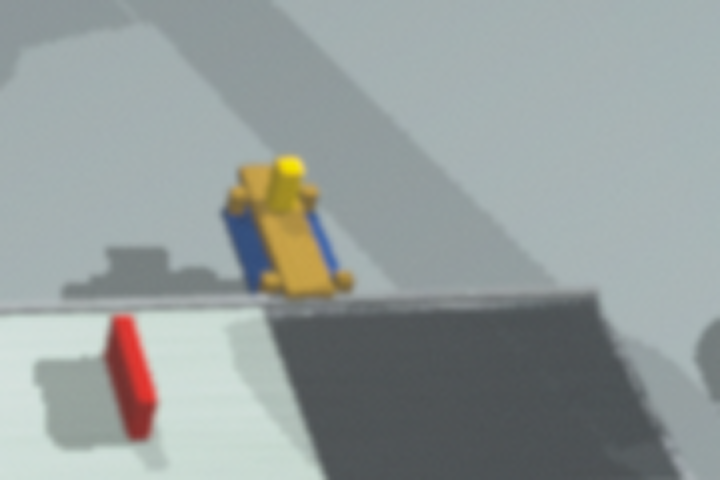

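Run:
```python
from h import *
import pickle
def s(u): return px("scene",(u[0]/4+420,u[1]/4+180),z)
z=.0835
a,b=s((308,202)),s((291,166)); print(a,b,np.linalg.norm(a-b))
z=.0535
a,b=s((326,337)),s((307,293)); print(a,b,np.linalg.norm(a-b))
p=pickle.load(open("p6.pkl","rb")); print(px("wrist",(323.5,193),.0835,p), px("wrist",(322,143),.0535,p),px("wrist",(322,262),.0535,p),px("wrist",(322,258),.044,p))
w=px("wrist",(322,262),.0535,p)
```

```text
[0.4583 0.2803 0.0835] [0.4301 0.2765 0.0835] 0.028401264885067768
[0.5261 0.2832 0.0535] [0.4946 0.2794 0.0535] 0.03167731148979414
[0.4274 0.2765 0.0835] [0.3947 0.2722 0.0535] [0.4909 0.2818 0.0535] [0.4908 0.2818 0.044 ]
```

Run:
```python
from h import *
import pickle
p1=dict(K=camera_params("wrist")["K"],xyz=np.array([0.4472,0.1916,0.4192]),rotation=np.array([1.9412,2.191,0.3279]))
p=pickle.load(open("p6.pkl","rb"))
for n,z,a,b in (("head",.0535,(425.5,90),(322,141.5)),("tail",.0535,(416.5,208),(322,262.5)),("knob",.0835,(433,134.5),(323.5,193))):
    A=px("wrist",a,z,p1);B=px("wrist",b,z,p);print(n,A,B,np.linalg.norm(A-B))
im=cv2.imread("pics/w6.png")[130:280,240:420];cv2.imwrite("pics/c6.png",cv2.resize(im,None,fx=4,fy=4,interpolation=cv2.INTER_CUBIC))
im=cv2.imread("pics/w1.png")[75:225,340:520];cv2.imwrite("pics/c1.png",cv2.resize(im,None,fx=4,fy=4,interpolation=cv2.INTER_CUBIC))
```

```text
head [0.4232 0.2746 0.0535] [0.3936 0.272  0.0535] 0.02972345433368489
tail [0.5211 0.2856 0.0535] [0.4914 0.2819 0.0535] 0.02996983448782497
knob [0.4564 0.2797 0.0835] [0.4274 0.2765 0.0835] 0.02920542407096214
```

View pics/c6.png

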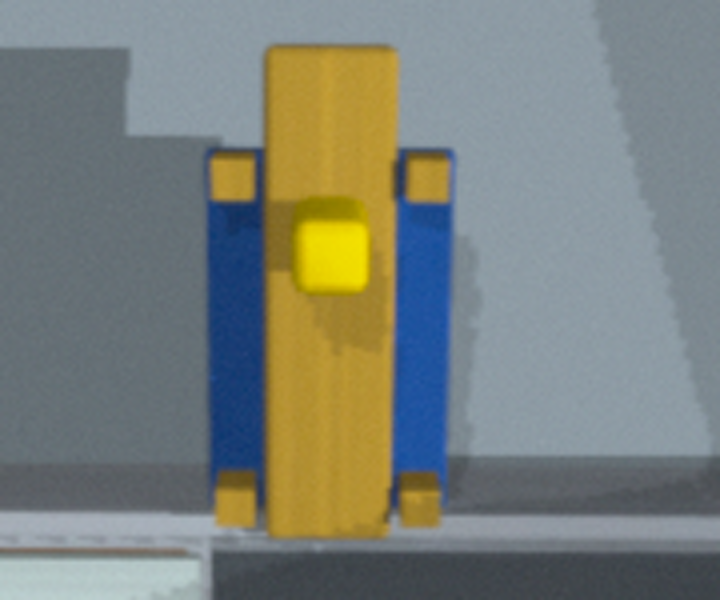

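View pics/c1.png

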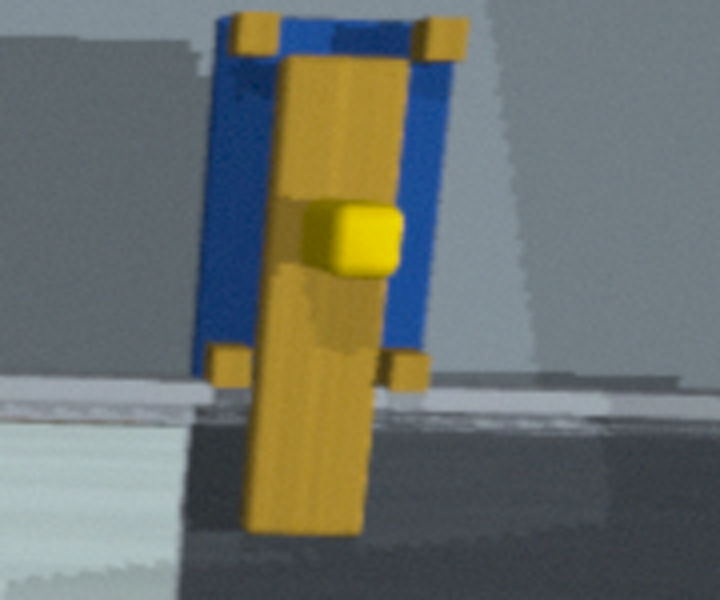

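By pixels the bolt moved about 30 mm and then stopped hard at 18 N, well above its 2 N friction. Its tail now lies at tin x ≈ -0.066, about 6 mm clear of the lid's edge. That matches the fully drawn position, which would mean it started about 6 mm out. The lid will show which it is: if the bolt still holds it, it stops after 19 mm.

Run:
```python
from h import *
Y=.10;o=ori(Y);ey=np.array([-np.sin(Y),np.cos(Y),0])
b=np.array([.568,.179,.051])
robot.movep(b+[0,0,.09],o); hand.move_gripper(.05,30)
robot.servo_line(b,feed=.12)
print(monitor.get_obs()["force"])
hand.move_gripper(0.0,40)
a=monitor.get_obs(); b0=a["ee_pos"];print("gap",a["finger_gap"],a["force"],b0,a["time"])
if a["finger_gap"]>.007:
    for s in (.015,.03,.08,.14,.160,.166,.168):
        robot.servo_line(b+s*ey,feed=.1)
        a=monitor.get_obs(); print(s,a["finger_gap"],a["force"],a["ee_pos"],a["time"])
        if abs(a["force"][1])>14: break
cv2.imwrite("pics/sc7.png",snapshot("scene"))
print(pp("bolt_knob","scene"),pp("lid_bar","scene"))
```

```text
[-0.3199  0.1086  0.2676]
gap 0.011362663204031558 [-0.3479  0.123   4.8663] [0.5685 0.1791 0.0518] 22.5833
0.015 0.011089127721422603 [-0.4641  1.7063  6.1316] [0.5671 0.195  0.0518] 22.8833
0.03 0.01135600673904145 [-0.1511  2.7008  6.8584] [0.5657 0.2099 0.0518] 23.1833
0.08 0.011046338020803322 [0.8957 2.3008 5.1405] [0.561  0.2596 0.0518] 23.8333
0.14 0.011034217205477898 [3.0461 2.4394 5.0965] [0.5554 0.3199 0.0518] 24.5833
0.16 0.01095773462852539 [ 2.4446 -3.4764  6.4674] [0.5538 0.3377 0.0518] 24.9333
0.166 0.01081062066500418 [  3.9252 -17.801   11.0514] [0.5537 0.3377 0.0518] 25.1833
[(0.92, array([0.4273, 0.2798, 0.0733]))] [(0.83, array([0.5514, 0.3379, 0.0638]))]
```

View pics/sc7.png

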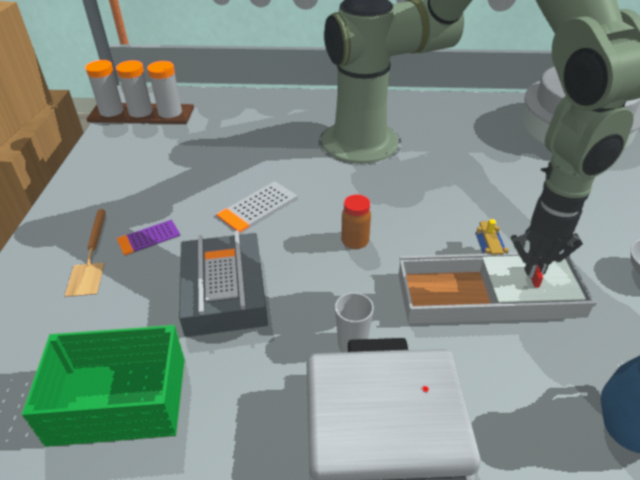

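The lid slid to its stop with the bolt out of the way: 17.8 N resisting at the end, and the well's orange-brown floor at (445,288) shows open. Next I'll look at the step from above.

Run:
```python
from h import *
import pickle
hand.move_gripper(.04)
t=monitor.get_obs()["ee_pos"]; t[2]=.26; robot.servo_line(t,feed=.25)
robot.movep([.55,-.28,.27],ori(.24))
robot.hold(.2)
p=camera_params("wrist"); cv2.imwrite("pics/w8.png",snapshot("wrist"));pickle.dump(p,open("p8.pkl","wb"))
for q in ["step_edge","grater_mid","grater_front"]: print(q,pp(q,"wrist"))
print(monitor.get_obs()["time"],monitor.get_obs()["joint_pos"])
```

```text
step_edge [(0.71, array([ 0.4768, -0.299 ,  0.0587]))]
grater_mid [(0.69, array([ 0.5865, -0.2749,  0.0622]))]
grater_front [(0.94, array([ 0.4619, -0.5331,  0.0077])), (0.93, array([ 0.522 , -0.2842,  0.0605])), (0.61, array([ 0.4763, -0.3   ,  0.06  ]))]
29.3417 [-0.59    0.4316  0.079   1.2183  0.     -0.8304]
```

View pics/w8.png

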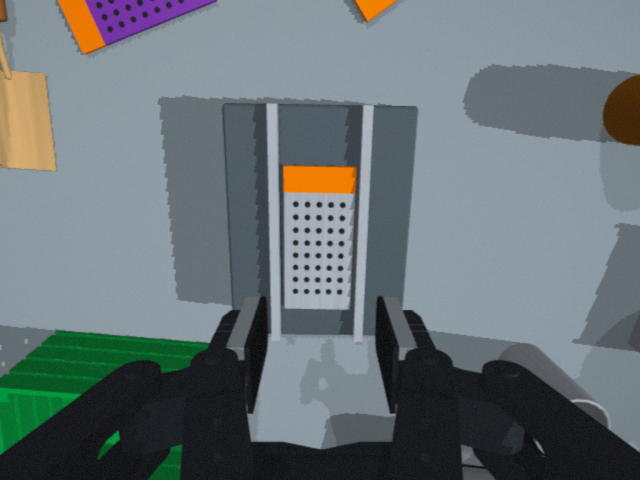

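The wrist view shows the step's front edge running from (224,103) to (417,107). The grater's front corners are at (284,166) and (356,167), its back corners at (285,307) and (350,309).

Run:
```python
from h import *
import pickle
p=pickle.load(open("p8.pkl","rb"))
P=lambda u,z:px("wrist",u,z,p)
e=[P((224,103.5),.06),P((417,107),.06)]; print("edge",e,np.linalg.norm(e[1]-e[0]))
d=e[0]-e[1];print("yaw edge",np.arctan2(-d[0],d[1]), np.arctan2(d[0],-d[1]))
r=[P((278,104),.07),P((281,340),.07),P((364,106),.07),P((355,341),.07)]
for a,b in((0,1),(2,3)): v=r[b]-r[a]; print("rail",r[a],r[b],np.linalg.norm(v),np.arctan2(v[1],v[0]))
g=[P(u,.065) for u in ((284,166),(356,167),(350,309),(285,307))]
print("grater",*g); g=np.array(g); f=(g[0]+g[1])/2;bk=(g[2]+g[3])/2;v=bk-f
print(np.linalg.norm(g[0]-g[1]),np.linalg.norm(v),np.arctan2(v[1],v[0]),"front",f,"back",bk,"mid",(f+bk)/2)
E=(e[0]+e[1])/2;yaw=np.mean([0.24]);
print("E",E)
```

```text
edge [array([ 0.4952, -0.3741,  0.06  ]), array([ 0.4606, -0.2218,  0.06  ])] 0.15615048804067494
yaw edge -2.9179826051344246 0.2236100484553684
rail [ 0.485  -0.3307  0.07  ] [ 0.6893 -0.284   0.07  ] 0.2094865946392906 0.22449982969004387
rail [ 0.4704 -0.2646  0.07  ] [ 0.6739 -0.2169  0.07  ] 0.20902289468147495 0.23044289295173548
grater [ 0.532 -0.316  0.065] [ 0.5185 -0.2577  0.065 ] [ 0.6456 -0.2289  0.065 ] [ 0.6579 -0.2875  0.065 ]
0.059855046725889545 0.12964119367942595 0.22250432416901153 front [ 0.5253 -0.2868  0.065 ] back [ 0.6517 -0.2582  0.065 ] mid [ 0.5885 -0.2725  0.065 ]
E [ 0.4779 -0.298   0.06  ]
```

Run:
```python
from h import *
import pickle
p=pickle.load(open("p8.pkl","rb"))
for z in (.0,.06,.08,.1,.12,.15): print(z,px("scene",(180,330),z)[:2],px("side",(509,241),z)[:2],px("scene",(50,345),z)[:2],px("side",(463,285),z)[:2])
```

```text
0.0 [ 0.6817 -0.3416] [ 0.9899 -0.2513] [ 0.7293 -0.5778] [ 0.7719 -0.3079]
0.06 [ 0.7274 -0.3194] [ 0.9229 -0.2889] [ 0.7716 -0.5388] [ 0.7212 -0.3413]
0.08 [ 0.7426 -0.312 ] [ 0.9006 -0.3014] [ 0.7857 -0.5258] [ 0.7042 -0.3524]
0.1 [ 0.7578 -0.3046] [ 0.8783 -0.3139] [ 0.7998 -0.5128] [ 0.6873 -0.3636]
0.12 [ 0.7731 -0.2972] [ 0.8559 -0.3265] [ 0.8139 -0.4998] [ 0.6704 -0.3747]
0.15 [ 0.7959 -0.2861] [ 0.8225 -0.3453] [ 0.8351 -0.4802] [ 0.645  -0.3914]
```

```bash
cat >> h.py <<'E'
SY=.227; SE=np.array([.4777,-.2978,0]); sx=np.array([np.cos(SY),np.sin(SY),0]); sy=np.array([-np.sin(SY),np.cos(SY),0])
def st(x,z,y=0): return SE+x*sx+y*sy+np.array([0,0,z])
E
python3 - <<'E'
from h import *
o=ori(SY)
hand.move_gripper(0,30)
robot.movep(st(.200,.13),o)
print(touch(.060,.050,step=.0015,thr=3,feed=.04))
z=monitor.get_obs()["ee_pos"][2]; print(monitor.get_obs()["ee_pos"],monitor.get_obs()["time"])
cv2.imwrite("pics/sd9.png",cv2.resize(snapshot("side")[200:360,300:500],None,fx=3.5,fy=3.5))
cv2.imwrite("pics/sc9.png",cv2.resize(snapshot("scene")[200:350,140:320],None,fx=4,fy=4))
E
```

```text
(0.05249999999999999, np.float64(0.05399623325296632), array([-2.6725,  1.3848,  7.6927]))
[ 0.6726 -0.2533  0.054 ] 32.5667
```

View pics/sd9.png

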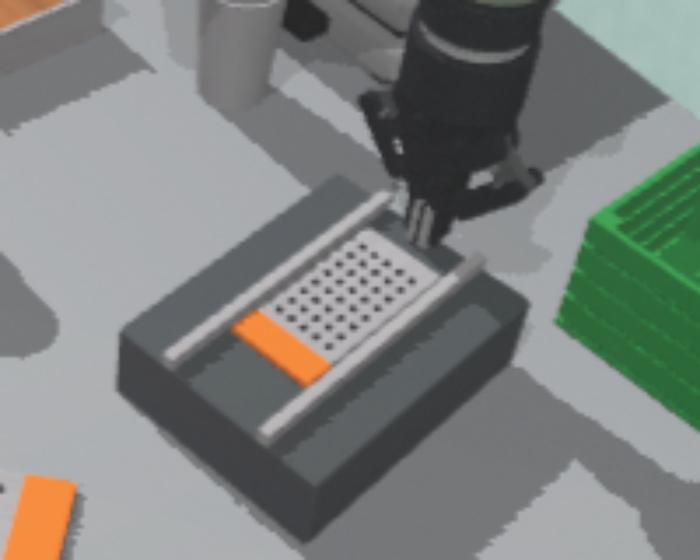

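View pics/sc9.png

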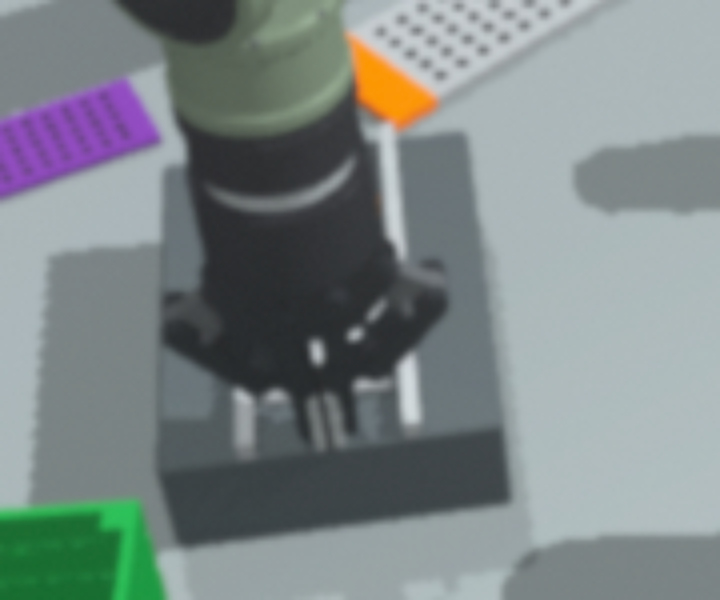

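The closed tips are in the channel behind the grater and touched the step at TCP z 0.054, as expected. Now I'll push.

Run:
```python
from h import *
import pickle
robot.servo_line(st(.200,.0555),feed=.05)
robot.servo_line(st(.150,.0555),feed=.06); print(monitor.get_obs()["force"],monitor.get_obs()["ee_pos"])
robot.servo_line(st(.104,.0555),feed=.06); print(monitor.get_obs()["force"],monitor.get_obs()["ee_pos"],monitor.get_obs()["time"])
robot.hold(.1)
p=camera_params("wrist"); cv2.imwrite("pics/w10.png",snapshot("wrist"));pickle.dump(p,open("p10.pkl","wb"))
```

```text
[-0.2171  0.1141  0.2711] [ 0.6241 -0.2641  0.0556]
[ 0.6321 -0.7794  0.6744] [ 0.5791 -0.2745  0.0556] 34.8167
```

View pics/w10.png

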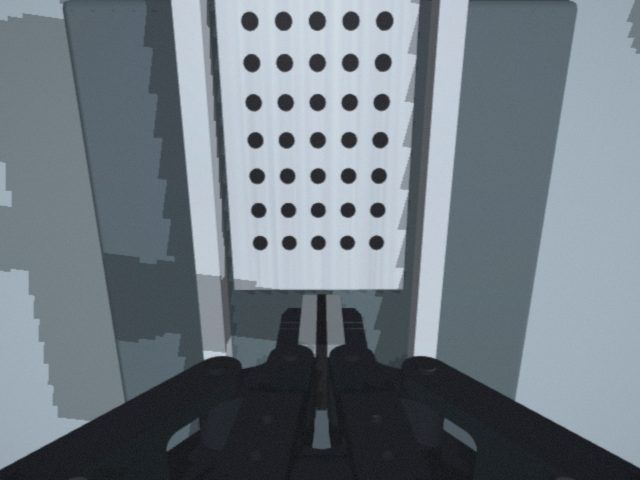

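Run:
```python
from h import *
import pickle
p=pickle.load(open("p10.pkl","rb"))
for u in ((234,289.5),(403,291)):
    q=px("wrist",u,.065,p)-SE; print(q@sx,q@sy)
```

```text
0.09358543431015247 -0.03165113920321786
0.09416705065945773 0.02891457337051784
```

Run:
```python
from h import *
import pickle
o=ori(SY)
robot.servo_line(st(.092,.0555),feed=.05); robot.hold(.1)
robot.servo_line(st(.10,.0555),feed=.05)
robot.servo_line(st(.13,.11),feed=.2)
hand.move_gripper(.066,30)
robot.servo_line(st(.16,.11),feed=.2)
print(touch(.088,.060,step=.0015,thr=3,feed=.05))
print(monitor.get_obs()["ee_pos"],monitor.get_obs()["finger_gap"],monitor.get_obs()["time"])
robot.servo_line(st(.16,.15),feed=.2)
robot.servo_line(st(0.02,.2),feed=.25);robot.hold(.15)
p=camera_params("wrist"); cv2.imwrite("pics/w11.png",snapshot("wrist"));pickle.dump(p,open("p11.pkl","wb"))
```

```text
(None, np.float64(0.059360254810368676), array([0.1787, 0.439 , 0.1892]))
[ 0.634  -0.2615  0.0594] 0.06594240529630935 42.25
```

View pics/w11.png

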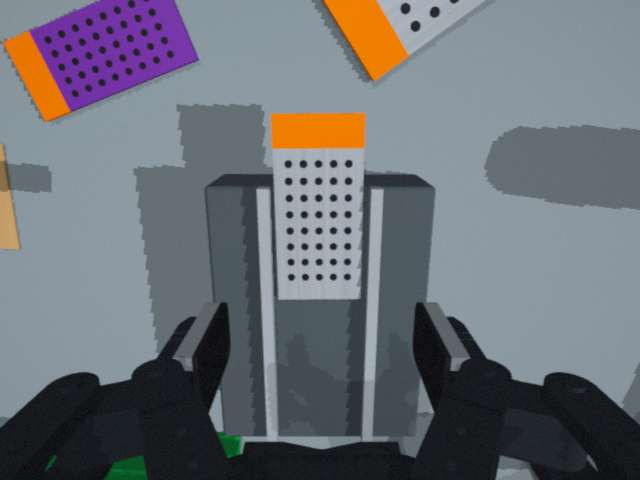

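Run:
```python
from h import *
import pickle
p=pickle.load(open("p11.pkl","rb"))
for u in ((272,114),(366,113),(361,298),(278,299)):
    q=px("wrist",u,.065,p)-SE; print(q@sx,q@sy)
TY=.10
for yaw in (TY+np.pi/2,TY-np.pi/2):
  for z in (.03,.2):
    T=np.array([.5595,.2635,0])+R.from_euler('z',TY).apply([0,-.137 if yaw>0 else -.038,z]); print(T,robot.inverse_kinematics(T,ori(yaw)))
```

```text
-0.04808193545188666 -0.031455587907806594
-0.04876360023464978 0.028812058181802425
0.08089856036533671 0.02931611892793917
0.0817331179114026 -0.03131854498895596
[0.5732 0.1272 0.03  ] [ 0.0927  0.5867 -0.3288  0.6553  0.     -1.5781]
[0.5732 0.1272 0.2   ] [ 0.0927  0.4116 -0.132   1.0273  0.     -1.5781]
[0.5633 0.2257 0.03  ] [ 0.2595  0.6158 -0.2717  0.6833  0.      1.7303]
[0.5633 0.2257 0.2   ] [ 0.2595  0.4478 -0.0752  1.0478  0.      1.7303]
```

Run:
```python
from h import *
o=ori(SY)
robot.servo_line(st(-.030,.11,-.001),feed=.25); hand.move_gripper(.080)
robot.servo_line(st(-.030,.044,-.001),feed=.15)
print(monitor.get_obs()["force"])
hand.move_gripper(.0,60)
a=monitor.get_obs(); print(a["finger_gap"],a["force"],a["ee_pos"],a["time"])
if a["finger_gap"]>.055:
    robot.servo_line(st(-.030,.12,-.001),feed=.12)
    a=monitor.get_obs(); print(a["finger_gap"],a["force"],a["ee_pos"],a["time"])
cv2.imwrite("pics/w12.png",snapshot("wrist"));cv2.imwrite("pics/sd12.png",snapshot("side"))
```

```text
[ 0.8811  0.5629 -0.3242]
0.05793489058461365 [-1.0832  1.1309  6.4098] [ 0.4496 -0.3062  0.0454] 45.5583
0.05774564016618227 [-0.4554 -0.4995 -0.7585] [ 0.4482 -0.3051  0.1194] 46.3417
```

View pics/w12.png

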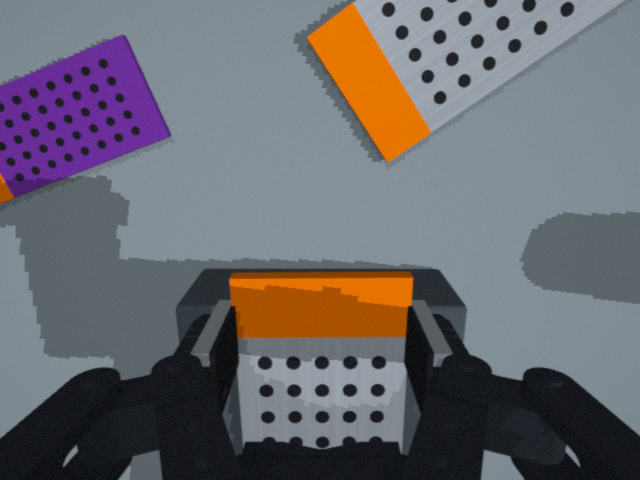

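View pics/sd12.png

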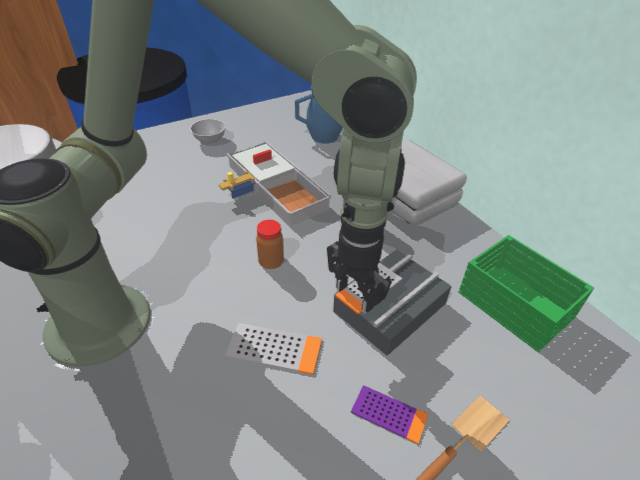

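The grater is held at its orange end, with a gap of 0.058, and it looks level. Now I'll carry it over the gap to the tin.

```bash
cat >> h.py <<'E'
TY=.10; TC=np.array([.5595,.2635,0])
def tn(x,y,z): return TC+R.from_euler('z',TY).apply([x,y,z])
E
python3 - <<'E'
from h import *
robot.servo_line(st(-.030,.22,-.001),feed=.2)
robot.movep(tn(0,-.134,.20),ori(TY+np.pi/2))
robot.servo_line(tn(0,-.134,.09),feed=.15); robot.hold(.1)
a=monitor.get_obs(); print(a["finger_gap"],a["force"],a["ee_pos"],a["time"])
import pickle
p=camera_params("wrist");cv2.imwrite("pics/w13.png",snapshot("wrist"));pickle.dump(p,open("p13.pkl","wb"))
cv2.imwrite("pics/sc13.png",cv2.resize(snapshot("scene")[180:360,370:610],None,fx=3,fy=3));cv2.imwrite("pics/sd13.png",cv2.resize(snapshot("side")[100:260,180:380],None,fx=3.5,fy=3.5))
E
```

```text
0.05770123700028514 [ 0.1099 -0.1077 -1.5353] [0.574  0.1302 0.0913] 49.7333
```

View pics/w13.png

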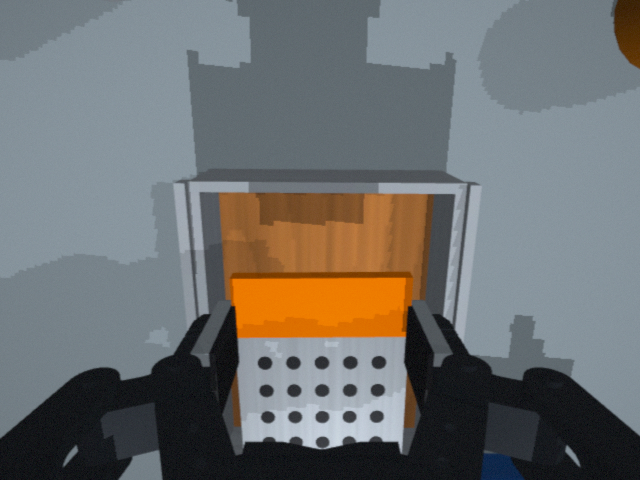

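View pics/sc13.png

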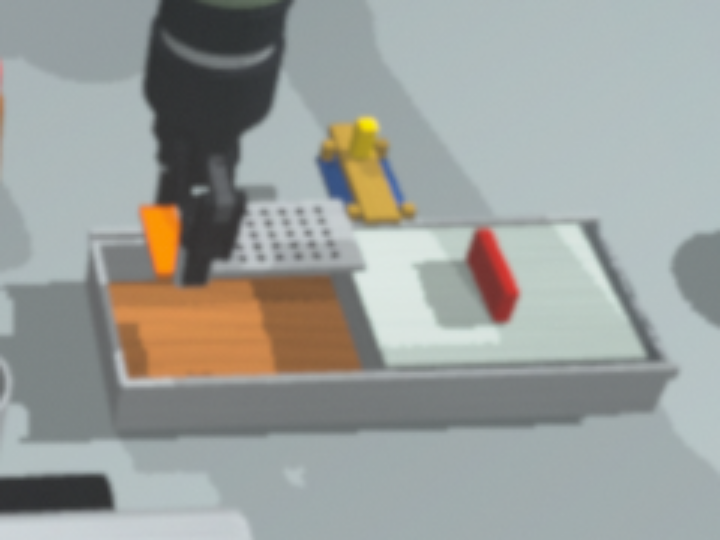

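View pics/sd13.png

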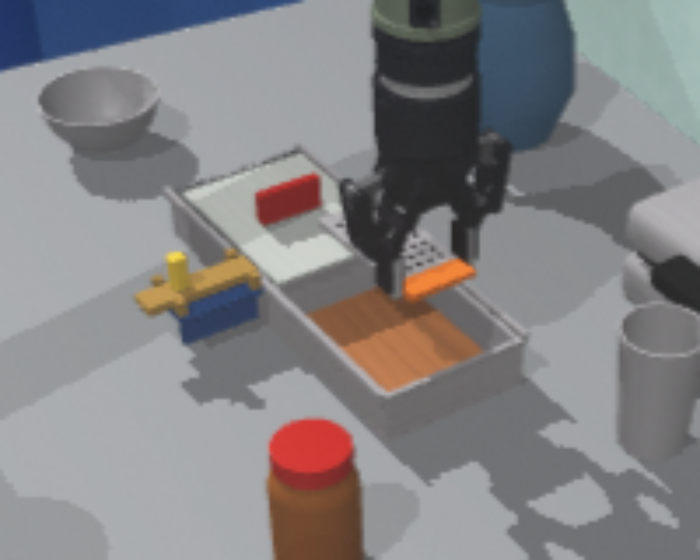

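Run:
```python
from h import *
import pickle
p=pickle.load(open("p13.pkl","rb")); Ri=R.from_euler('z',-TY)
for n,u,z in (("fl",(231,273),.108),("fr",(412,272),.108),("wl",(197,191),.044),("wr",(458,191),.044),("ol",(175,184),.044),("or",(480,185),.044)): print(n,Ri.apply(px("wrist",u,z,p)-TC))
```

```text
fl [ 0.0329 -0.1557  0.108 ]
fr [-0.0278 -0.1562  0.108 ]
wl [ 0.0611 -0.1715  0.044 ]
wr [-0.0613 -0.1715  0.044 ]
ol [ 0.0711 -0.1748  0.044 ]
or [-0.0713 -0.1743  0.044 ]
```

Run:
```python
from h import *
robot.servo_line(tn(-.002,-.131,.09),feed=.05)
robot.servo_line(tn(-.002,-.131,.012),feed=.1)
print(touch(.008,-.012,step=.002,thr=3,feed=.06))
a=monitor.get_obs(); print(a["finger_gap"],a["force"],a["ee_pos"],a["time"])
cv2.imwrite("pics/w14.png",snapshot("wrist"))
cv2.imwrite("pics/sc14.png",cv2.resize(snapshot("scene")[180:360,370:610],None,fx=3,fy=3))
```

```text
(-0.006, np.float64(-0.004506590372618781), array([-4.8436,  0.0862, 11.7148]))
0.057522688183246566 [-3.8276 -0.4516 10.759 ] [ 0.5713  0.133  -0.0045] 53.0667
```

View pics/w14.png

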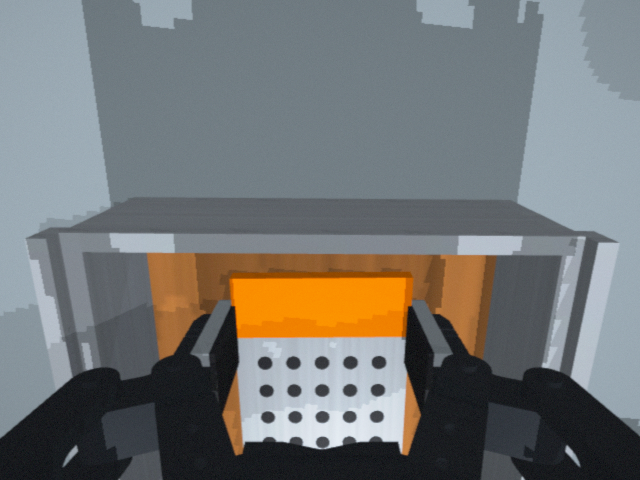

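View pics/sc14.png

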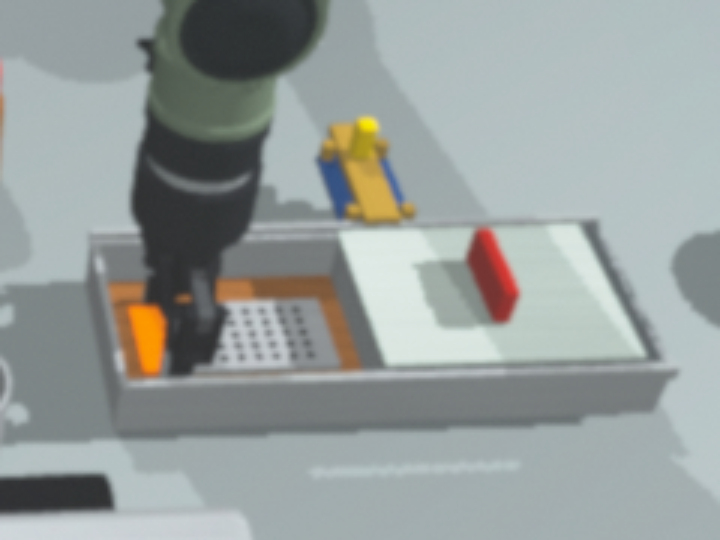

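The fingers are down on the well floor and the grater lies between them. I'll release it, lift clear and check.

Run:
```python
from h import *
import pickle
hand.move_gripper(.073); robot.hold(.1)
print(monitor.get_obs()["force"],monitor.get_obs()["finger_gap"])
robot.servo_line(tn(-.002,-.131,.06),feed=.1)
robot.servo_line(tn(-.002,-.16,.20),feed=.2);robot.hold(.2)
p=camera_params("wrist");cv2.imwrite("pics/w15.png",snapshot("wrist"));pickle.dump(p,open("p15.pkl","wb"))
cv2.imwrite("pics/sc15.png",snapshot("scene"));snapshot("side")
Ri=R.from_euler('z',-TY)
for q in ("grater_mid","grater_front"):
  for c in("scene","side"): print(q,c,[(s,Ri.apply(x-TC)) for s,x in pp(q,c)])
print(pp("tumbler_rim","scene"),pp("jar","scene"))
a=monitor.get_obs(); print(a["force"],a["time"])
```

```text
[-0.6305  1.3496 -0.3303] 0.07302790363086739
grater_mid scene [(0.78, array([-0.3093, -0.4811,  0.0023])), (0.62, array([-0.2075, -0.7244,  0.0045])), (0.57, array([-0.0015, -0.0847,  0.009 ]))]
grater_mid side [(0.94, array([-0.3085, -0.4796,  0.0033])), (0.93, array([-0.2107, -0.7232,  0.0003])), (0.8, array([-0.0042, -0.0855,  0.0118]))]
grater_front scene [(0.97, array([-0.2452, -0.5499,  0.0012])), (0.79, array([ 0.0007, -0.148 ,  0.0041])), (0.75, array([-0.1795, -0.7819, -0.0011]))]
grater_front side [(0.93, array([-0.1799, -0.786 ,  0.0041])), (0.6, array([-0.2467, -0.5507,  0.0022])), (0.58, array([-0.0027, -0.1556,  0.0073]))]
[(0.66, array([ 0.6956, -0.0146,  0.1055])), (0.59, array([ 0.4066, -0.0093, -0.0007]))] [(0.73, array([0.5771, 0.1167, 0.0105])), (0.66, array([ 0.4072, -0.0076, -0.0021]))]
[ 0.378   0.5793 -0.6548] 55.8917
```

View pics/w15.png

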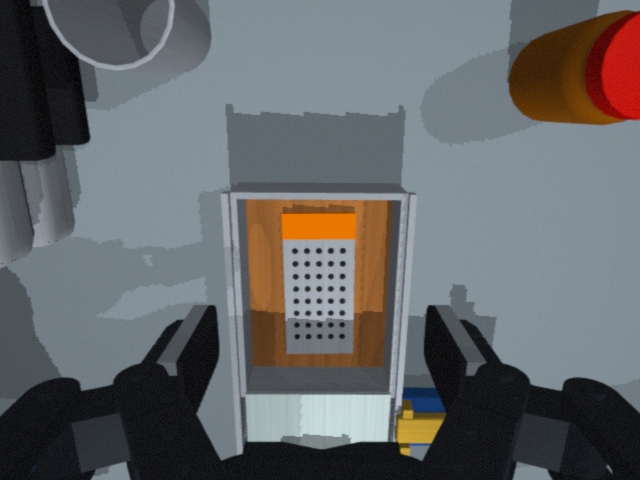

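View pics/sc15.png

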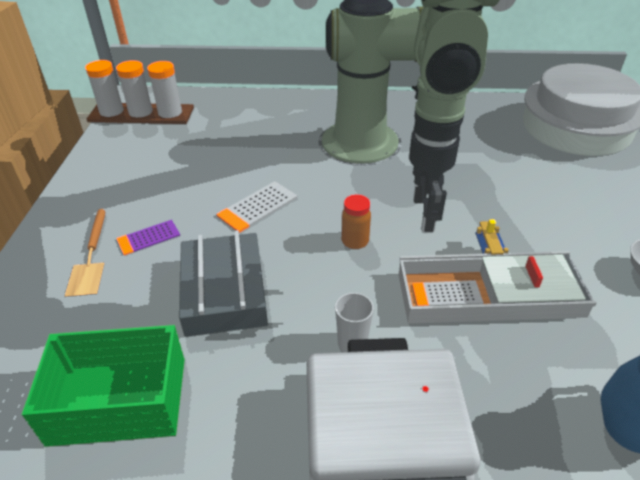

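The grater lies flat in the well, centred in the wrist view at about (319,283). The lid is open, the bolt is drawn, and the tumbler and jar are where they were. I'm handing the job in.

Run:
```python
from h import *
print(robot.sign_off())
```

```text
the job is handed in; nothing more can be done
None
```

I drew the bolt back, slid the lid open, pushed the grater out over the step's front edge, gripped it by its orange end and laid it in the well. I handed in at about 56 s of the 70 s; no verdict was reported.

**Final checks**
- **Grater:** it lies flat in the well and has been let go. The cameras put its middle at tin x about -0.003 m, y about -0.085 m, z about 0.010 m, inside the limits.
- **Overhang:** before I gripped it, the orange end stuck out 48 mm over the front edge, and the grater's middle was 16 mm inside it.
- **Lid:** it moved 159 mm and then hit its stop.
- **Tumbler and jar:** they stand within the 4 mm camera error of where they started. One jar reading was a false detection inside the tin.

**What disagreed**
- **Fingertips:** when shut, they are about 6 mm behind the TCP, not 22 mm ahead as stated. The first grab at the knob closed above it. I measured the offset by touching the table and corrected for it.
- **Bolt:** it moved only about 30 mm before a hard stop, not 36 mm, and a second pull with a higher grip did not move it further. I take it to be fully drawn: its tail ended about 6 mm clear of the lid's edge, and the lid then slid freely past the point where the bolt would hold it. That suggests both bolt and lid started about 6 mm open; I did not confirm this separately.
- **Rail touch:** a trial touch on the rails to find the tip height with the jaws open made no contact. I estimated that height from the wrist pictures instead, and the grip held.

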